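# Index the pipe-rest arm one hole over

### The job

On the fit-up jig, hook a fingertip under the pull ring of the spring index pin, lift the pin, swing the arm one hole over towards the side where the round pipe stub stands, and let the ring go so that the pin drops fully home in that hole. Only hook and push the ring, gently: do not grip it, do not force the arm or pull the pin hard against its stop, and leave everything else on the bench where it is.

Things in the scene. Friction and masses are not known exactly. Their poses are not given: they have to be found in the camera images.
- jig: Index plate of the fit-up jig: steel, 250 x 250 x 16 mm, flat, fixed. Origin: on the arm's vertical pivot axis, at table level; x runs along the plate's middle over its middle hole, y to the left of that, z up. Plate: x -50 to 200, y -125 to 125 mm. Five 15 mm holes on an arc of radius 150 mm about the pivot at -36, -18, 0, 18, 36 degrees. The pivot bolt stands to 58 mm.
- swing_arm (a joint): Angle (rad) of the flat steel arm about the pivot, positive anticlockwise from above (to the jig's +y). Holes at -0.628, -0.314, 0, 0.314, 0.628; it starts pinned at 0. A bar 40 mm wide, top at 32 mm, reaching 245 mm from the pivot, with a V rest for pipe (65 mm high) at its end. Unpinned it swings with light friction (2.5 N at the ring) and stays where left; pinned it cannot swing.
- index_pin (a joint): Lift (m) of the pin that the ring pulls: 0 fully home, 0.034 at its upper stop, clear of the hole above 0.014. Released between holes it rests on the plate at about 0.013 and drops when it comes over a hole. A spring pushes it down: lifting takes about 6 N at first, 10 N at the top.
- ring_top (a point): Inside edge of the pull ring at its top, where a fingertip bears to lift; 120 mm above the table with the pin home, 150 mm from the pivot; moves with pin and arm. Ring: 8 mm steel bar, 56 mm inside, 72 mm outside, upright on the pin, its opening facing along the arm. Inside bottom at 64 mm; pin housing below, 30 mm across, to 52 mm. x axis along the arm, outward; z up.
- pin_axis (a point): Point on the arm's top face (32 mm above the table) on the pin's axis, 150 mm from the pivot; its frame's x axis points along the arm away from the pivot.
- pipe_mid (a point): Centre (half-way up) of the round pipe stub standing upright on the table to one side of the jig: dark steel, 52 mm outside, 42 mm inside, 90 mm high. The sign of its y in the jig's frame tells which way to swing. Leave it alone.
- square_tube_mid (a point): Centre (half-way up) of the square tube stub standing upright on the jig's other side: dark steel, 48 x 48 mm, 90 mm high. Leave it alone.
- tape_measure_mid (a point): Centre of a tape measure, 70 x 40 x 62 mm high, beside the jig. Leave it alone.
- flange_mid (a point): Centre of a flat round steel flange, 100 mm across, 48 mm hole, 12 mm thick, beside the jig. Leave it alone.
- wrench_mid (a point): A wrench 240 mm long lying on the right. Leave it alone.
- angle_offcut_mid (a point): An offcut of angle iron, 160 x 40 x 40 mm, lying on the left. Leave it alone.
- grinding_disc_mid (a point): A grinding disc 116 mm across lying flat on the right. Leave it alone.
- bolt_mid (a point): A bolt standing on its head, 60 mm high, on the jig plate's near right corner. Leave it alone.
Things that resemble listed ones, but are neither listed nor needed, are in the scene too. What is shaped like the part that bears pipe_mid but blue or green is not meant.

How it is judged:
On the way, in this order (a step that is already met when the one before it is completed fails the run):
1. the index pin is lifted out of its hole (value of joint index_pin above 0.012 m), for 0.1 s.
2. the arm is at the next hole on the pipe's side and the pin has dropped home (((y of pipe_mid in the frame of jig above 0 m and value of joint swing_arm between 0.274 and 0.354 rad) or (y of pipe_mid in the frame of jig below 0 m and value of joint swing_arm between -0.354 and -0.274 rad)) and value of joint index_pin below 0.003 m), for 0.2 s.
At the end, for the whole second after the job is handed in: The arm stands at the next hole on the side where the round pipe is (0.314 rad from the start, within 0.04 rad), the pin is home (less than 3 mm up), and the arm is at rest (all of step 2 and velocity of joint swing_arm between -0.02 and 0.02 rad/s); the robot touches nothing.
It fails at once if anything loose on the bench is lifted or disturbed (moved more than 15 mm) (distance of any of pipe_mid, square_tube_mid, wrench_mid, tape_measure_mid, flange_mid, angle_offcut_mid, grinding_disc_mid, bolt_mid from where it was at the start of the episode above 0.015 m).
It fails at once if the ring is gripped or the jig is forced (fingers press it with more than 35 N) (contact force between the fingers and jig above 35 N).
It also fails if it takes over 48 s, if anything falls off the work surface, if the arm or the gripper's body presses on something with over 40 N, if the wrist force passes 120 N, or if a joint passes its speed limit or range.

### The arm

A 7-joint arm with a two-finger parallel gripper is mounted at the origin on the work surface. World frame = base frame: x ahead of the robot, y to its left, z up, the work surface at z = 0. Lengths are in m, angles in rad, forces in N, time in s.
With the tool pointing down it reaches from about 0.35 to 0.9 m from the base axis. Payload 8.1 kg.
Tool frame: the origin (TCP) lies between the finger pads; the fingertips stand 25 mm ahead of it and the grasp point (between the pads) lies 6 mm ahead of it; z points along the fingers, y is the direction in which the jaws open and shut (so a half turn about z gives the same grasp; the last joint's range is limited). The gripper opens to 92 mm and grips with 3 to 60 N. Pads are 19 mm wide; open, the fingers measure 130 mm over their backs; the gripper's body (75 mm by 190 mm) begins 47 mm behind the grasp point.
Start: joints at [-1.395, 0.434, 0.025, 1.573, -0.012, 1.134, -0.075], TCP at [0.172, 0.601, 0.252] pointing down, gripper open.
Joint ranges: [-2.62, 2.62], [-0.44, 2.09], [-1.27, 1.32], [0.08, 2.57], [-1.32, 4.46], [0.12, 2], [-2.74, 2.74]. Speed limits (rad/s): [2.22, 2.22, 3.01, 3.01, 3.14, 3.14, 3.14].

### API

Orientations are given as a rotation vector (axis times angle).
In Python, from cell import * gives the robot as it stands.
- The arm moves only by the shell command python3 -m jog 'ROWS' [FORCE]. ROWS is JSON, one flat list of numbers, 5 for each row, row after row: the finger opening in mm, from 0 to 91.8, then the shift along the tool's x, y, z in units of 40 mm (1.0 is 40 mm), then the turn about the tool's z in units of 6 degrees (1.0 is 6 degrees). A call has 1 to 20 rows; each row shifts and turns the pose as measured when the row begins, along the tool's axes as they then stand; what a row does not reach is not made up. A row lasts 1/12 s, in which the tool goes at most 41.7 mm and 7.16 degrees, less where a joint would pass 70% of its speed; a pose out of reach is approached as far as the arm can. A call is refused whole if a number of a shift passes 1 or a number of a turn 1, either way. A call with a gripper value outside its range is refused whole. The fingers move at their own pace and stop on an object; FORCE is the grip in N (left out, the last holds). Time passes only in rows, so rows that do not move let the fingers close. It gives the time, the measured TCP pose, the force and the opening at its end, in the units of the state.
- observe(): the state, without advancing time (a new reading comes with each control period).
- get_image(name): name is "scene" or "side" or "wrist"; returns the picture (400x640x3 uint8, red, green, blue); there is no depth.
- camera_params(name): a dict with "intrinsics" (3x3 intrinsics, pixels), "dist_coeffs" ([k1, k2, p1, p2, k3] as OpenCV has them; the pictures are not rectified), "xyz" and "orientation" of the camera in the world. Camera axes: x right, y down, z forward; pixel columns grow to the right and rows downward; lengths in m; the calibration is good to about 2 mm. A picture is of the moment at which its call begins: read the wrist's pose just before it. camera_params takes no time and is no camera call; for the wrist camera it gives the pose at the moment of the call.
- sign_off(): hands the job in, once; it reports no verdict.
The state is a dict: "clock": time; "joints": joint angles; "dq": joint speeds; "joint_efforts": joint torques, N m; "position": TCP position; "ee_rot": TCP orientation; "force": force on the tool from outside, world axes, zero at the start; "ft_torque": the same for the moment, N m; "width": opening from 0.0 (shut) to 1.0 (fully open).
Only numpy, scipy, OpenCV 4.12 (cv2) and the standard library are available. Lean on these libraries where they do the work, as an engineer would, in place of code of your own. Each camera call takes 0.05 s, during which the arm holds its last target. There are 200 camera calls.

## Working session

There is one attempt and no reset: what is moved stays moved. The work goes in short steps, Python scripts to look and compute and a shell command to move; the robot and the scene stay as the last step left them, time stands still between calls to the robot, and variables do not carry over. Pictures are saved under pics/ and viewed, about 8 in all and at most 12, crops included, and the job is handed in when it is done.

```bash
mkdir -p pics; python3 - <<'E'
from cell import *
import cv2
s=observe();print(s)
for n in("scene","side"):
    cv2.imwrite(f"pics/{n}0.png",get_image(n)[:,:,::-1]);print(n,camera_params(n))
E
```

```text
{'clock': 0.0, 'joints': array([-1.3946198 ,  0.43521565,  0.02497141,  1.57403555, -0.0116188 ,
        1.13398118, -0.07512332]), 'dq': array([ 4.96415207e-04, -9.00505163e-04,  2.97585060e-05,  1.89855330e-03,
       -1.33273522e-03, -2.74852019e-04,  7.85532151e-04]), 'joint_efforts': array([-8.06967564e-04, -6.67848372e+01,  9.84501690e-01, -3.14465368e+01,
       -6.04910916e-02,  4.26161487e-02,  1.55110242e-04]), 'position': array([0.17190953, 0.60043952, 0.25097327]), 'ee_rot': array([-4.36626009e-01, -3.11101197e+00,  2.34340556e-03]), 'force': array([-0.42866219,  1.02293913,  0.01849619]), 'ft_torque': array([ 0.02796532, -0.05115941,  0.022745  ]), 'width': 0.9977481088110812}
scene {'intrinsics': array([[362.75722925,   0.        , 327.54996235],
       [  0.        , 362.75722925, 195.64299403],
       [  0.        ,   0.        ,   1.        ]]), 'dist_coeffs': array([-0.00510189,  0.        ,  0.        ,  0.        ,  0.        ]), 'xyz': array([1.09464187, 0.54596631, 1.07211898]), 'orientation': array([-1.03809291, -2.53572383,  0.88434379])}
side {'intrinsics': array([[382.28064065,   0.        , 322.31859981],
       [  0.        , 382.28064065, 197.48635267],
       [  0.        ,   0.        ,   1.        ]]), 'dist_coeffs': array([0.02704727, 0.        , 0.        , 0.        , 0.        ]), 'xyz': array([ 0.0759666 , -0.70234682,  0.81143827]), 'orientation': array([-2.20267708,  0.69574464, -0.31534265])}
```

View pics/scene0.png

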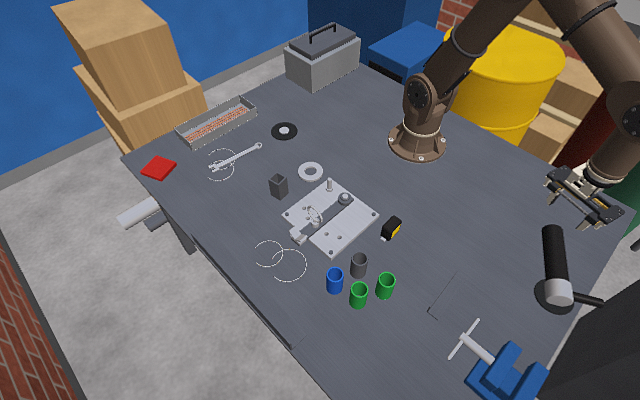

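View pics/side0.png

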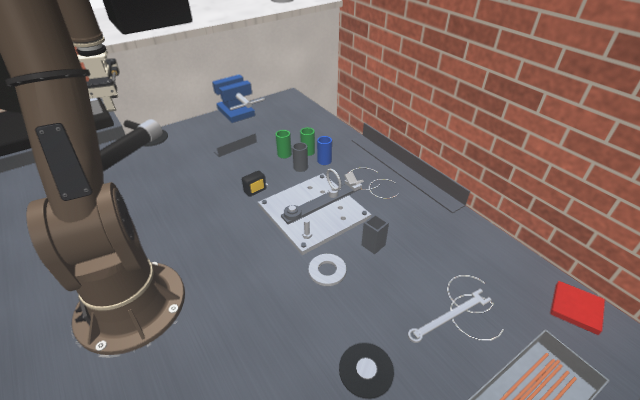

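Scene view: the dark round pipe stub is at (359,265), beside blue (335,280) and green (359,295) and (386,286) lookalikes. The dark square tube is at (278,186). In the side view the pipe is at (300,157), the square tube at (375,235) and the ring at about (333,180). Only the dark grey round one fits pipe_mid. I'll enlarge both views to confirm this and to measure.

```bash
python3 - <<'E'
import cv2,numpy as np
a=cv2.imread("pics/scene0.png")[165:315,265:415];b=cv2.imread("pics/side0.png")[120:270,240:390]
r=lambda i:cv2.resize(i,(600,600),interpolation=cv2.INTER_CUBIC)
cv2.imwrite("pics/c1.png",r(a));cv2.imwrite("pics/c2.png",r(b))
E
```

```text
(no output)
```

View pics/c1.png

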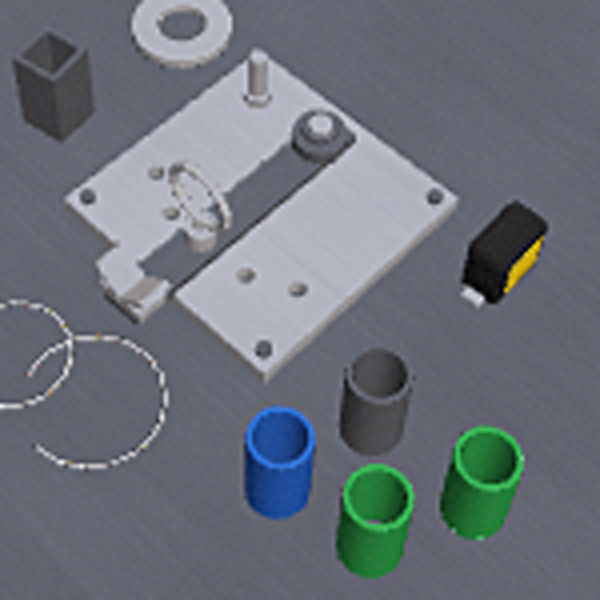

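View pics/c2.png

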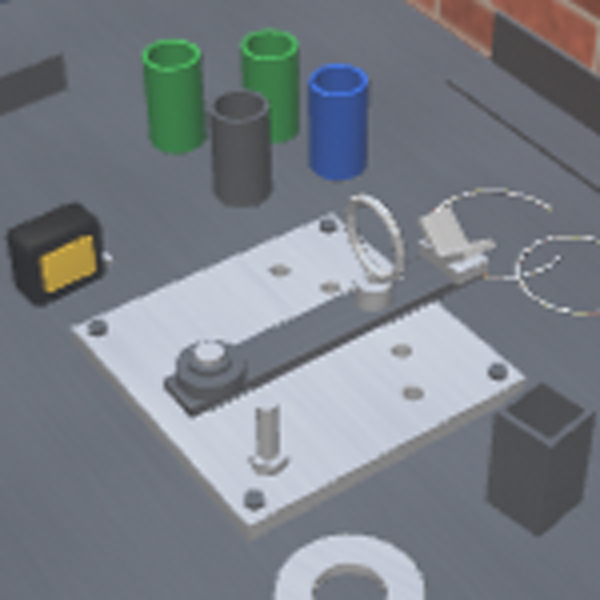

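The round dark pipe (c1 375,400; c2 241,150) stands on the same side of the jig as the tape measure, and the square tube is on the other side. I'll fit the jig pose to the corners and the pivot.

```bash
cat > h.py <<'E'
from cell import *
import cv2,numpy as np
from scipy.optimize import least_squares
from scipy.spatial.transform import Rotation as R
def proj(cp,P):
    Rm=R.from_rotvec(cp["orientation"]).as_matrix()
    P=np.atleast_2d(P)
    return cv2.projectPoints((P-cp["xyz"])@Rm,np.zeros(3),np.zeros(3),cp["intrinsics"],np.array(cp["dist_coeffs"]))[0][:,0]
def ray(cp,uv,z):
    n=cv2.undistortPoints(np.array([[uv]],float),cp["intrinsics"],np.array(cp["dist_coeffs"]))[0,0]
    d=R.from_rotvec(cp["orientation"]).as_matrix()@[n[0],n[1],1]
    return cp["xyz"]+d*(z-cp["xyz"][2])/d[2]
E
python3 - <<'E'
from h import *
cs,cd=camera_params("scene"),camera_params("side")
f=lambda X,o:(np.array(X,float)+.5)/4-.5+o
# jig pts: NR,NL,FL,FR top, pivot bolt top, ring top(center of bar z=.124)
J=np.array([[-.05,-.125,.016],[-.05,.125,.016],[.2,.125,.016],[.2,-.125,.016],[0,0,.058]])
S=f([[257,50],[458,199],[266,374],[65,201],[321,121]],[265,165])
D=f([[251,526],[74,328],[335,212],[524,378],[209,348]],[240,120])
def w(p):
    c,s=np.cos(p[2]),np.sin(p[2]);return np.c_[J[:,0]*c-J[:,1]*s+p[0],J[:,0]*s+J[:,1]*c+p[1],J[:,2]]
r=least_squares(lambda p:np.r_[proj(cs,w(p))-S,proj(cd,w(p))-D].ravel(),[.6,0,0],loss='soft_l1')
print(r.x,np.round(r.fun.reshape(-1,2),1).tolist())
p=r.x;Rz=R.from_euler('z',p[2]).as_matrix()
toJ=lambda q:(q-[p[0],p[1],0])@Rz
for n,a,b,z in(("pipe top",(377,375),(241,108),.09),("sq top",(53,54),(545,413),.09),("ring top",(183,165),(360,198),.128)):
    A=ray(cs,f(a,[265,165]),z);B=ray(cd,f(b,[240,120]),z);print(n,A,B,toJ(A),toJ(B))
print("ring",Rz@[.15,0,.12]+[p[0],p[1],0])
E
```

```text
[0.47226278 0.01842502 0.01661233] [[-0.1, 0.5], [-0.4, 0.1], [-0.8, 0.4], [-0.9, -0.0], [-0.7, 0.9], [-0.7, 0.1], [-1.0, 0.1], [-1.3, 0.3], [0.2, -0.2], [-0.3, 0.7]]
pipe top [0.6372577  0.23529781 0.09      ] [0.63720576 0.23007244 0.09      ] [0.16857474 0.21410205 0.09      ] [0.16843601 0.20887826 0.09      ]
sq top [ 0.60434128 -0.18793094  0.09      ] [ 0.60713229 -0.19307386  0.09      ] [ 0.12863237 -0.20852151  0.09      ] [ 0.13133757 -0.21371008  0.09      ]
ring top [0.62498948 0.00702651 0.128     ] [0.61557504 0.02946486 0.128     ] [ 0.15251628 -0.01393396  0.128     ] [0.14347587 0.00865768 0.128     ]
ring [0.62224209 0.02091675 0.12      ]
```

The fit is good: jig at (0.472, 0.018), yaw 0.017, and the pipe is at jig +y (0.21), so I swing by +0.314. The tool stays vertical, so before choosing how to hook I need to see the shape of the fingers.

```bash
python3 - <<'E'
from h import *
w=get_image("wrist")[:,:,::-1]
a=cv2.imread("pics/scene0.png")[140:240,530:640]
a=cv2.resize(a,(440,400),interpolation=cv2.INTER_CUBIC)
cv2.imwrite("pics/w0.png",np.hstack([a,cv2.resize(w,(360,225)) if 0 else cv2.copyMakeBorder(cv2.resize(w,(360,225)),0,175,0,0,0)]))
print(camera_params("wrist"))
E
```

```text
{'intrinsics': array([[293.29401981,   0.        , 318.14619607],
       [  0.        , 293.29401981, 197.71103643],
       [  0.        ,   0.        ,   1.        ]]), 'dist_coeffs': array([-0.02372214,  0.        ,  0.        ,  0.        ,  0.        ]), 'xyz': array([0.09770299, 0.62139777, 0.38403554]), 'orientation': array([2.31519172, 1.74455116, 0.25422817])}
```

View pics/w0.png

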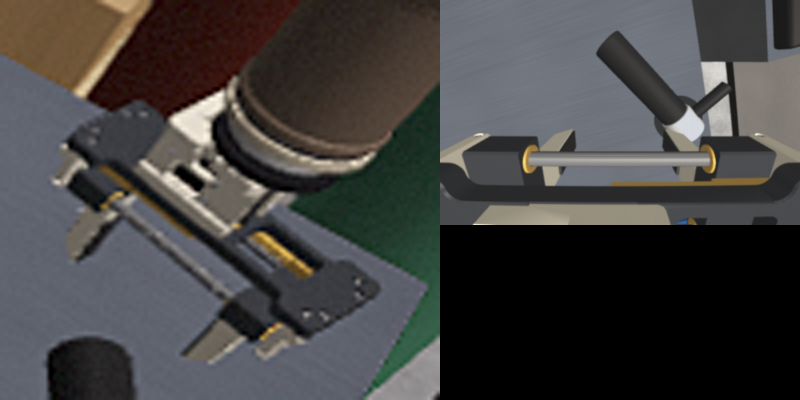

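The fingers are straight tapered wedges, so a vertical finger can't pass through the upright ring. I need the tool tilted outwards. At the edge of reach a pose is only "approached as far as the arm can", and tilt gained there should persist because each row starts from the measured pose. I'll shut the fingers, square up to the jig, and go high and far over azimuth 0 to try it.

```bash
python3 -m jog '[0,0,0,-0.3,-0.95, 0,0,0,-0.3,-0.95, 0,0,0,-0.3,-0.95, 0,-0.4,-0.85,-0.3,0, 0,-0.4,-0.85,-0.3,0, 0,-0.4,-0.85,-0.3,0, 0,-0.4,-0.85,-0.3,0, 0,-0.4,-0.85,-0.3,0, 0,-0.4,-0.85,-0.3,0, 0,-0.4,-0.85,-0.3,0, 0,-0.4,-0.85,-0.3,0, 0,-0.4,-0.85,-0.3,0, 0,-0.4,-0.85,-0.3,0, 0,-0.4,-0.85,-0.3,0, 0,-0.4,-0.85,-0.3,0, 0,-0.4,-0.85,-0.3,0, 0,-0.4,-0.85,-0.3,0, 0,-0.4,-0.85,-0.3,0, 0,-0.4,-0.85,-0.3,0, 0,-0.4,-0.85,-0.3,0]' 5
cat > st.py <<'E'
from h import *
s=observe();M=R.from_rotvec(s["ee_rot"]).as_matrix()
print("t",round(s["clock"],2),"p",s["position"].round(4),"q",s["joints"].round(2),"F",s["force"].round(1),"w",round(s["width"],3))
print("x_t",M[:,0].round(3),"y_t",M[:,1].round(3),"z_t",M[:,2].round(3),"tilt",np.degrees(np.arccos(-M[2,2])).round(1))
E
python3 st.py
```

```text
clock: 1.82
position: [0.4697, 0.0109, 0.4976]
ee_rot: [0.078, -3.134, 0.013]
force: [2.1, 0.5, -0.4]
width: 0.008
t 1.82 p [0.4697 0.0109 0.4976] q [-0.6   0.05  0.5   1.49 -0.02  1.61  1.52] F [ 2.1  0.5 -0.4] w 0.008
x_t [-0.999 -0.05   0.007] y_t [-0.05   0.999 -0.008] z_t [-0.007 -0.009 -1.   ] tilt 0.6
```

```bash
python3 -m jog '[0,-0.6,0,-0.8,0, 0,-0.6,0,-0.8,0, 0,-0.6,0,-0.8,0, 0,-0.6,0,-0.8,0, 0,-0.6,0,-0.8,0, 0,-0.6,0,-0.8,0, 0,-0.6,0,-0.8,0, 0,-0.6,0,-0.8,0]'; python3 st.py
```

```text
clock: 2.48
position: [0.6231, 0.0033, 0.6616]
ee_rot: [-0.042, 3.038, -0.027]
force: [-0.1, -0.3, 0.7]
width: 0.007
t 2.48 p [0.6231 0.0033 0.6616] q [-0.27  0.4   0.37  0.65 -0.15  2.    1.6 ] F [-0.1 -0.3  0.7] w 0.007
x_t [-0.994 -0.028 -0.103] y_t [-0.026  0.999 -0.019] z_t [ 0.103 -0.016 -0.995] tilt 6.0
```

q6 has reached its limit and the tool is tilting outwards, as hoped. I'll keep going.

```bash
python3 -m jog '[0,-0.5,0,-0.8,0, 0,-0.5,0,-0.8,0, 0,-0.5,0,-0.8,0, 0,-0.5,0,-0.8,0, 0,-0.5,0,-0.8,0, 0,-0.5,0,-0.8,0]'; python3 st.py
```

```text
clock: 2.98
position: [0.6492, 0.0076, 0.7297]
ee_rot: [-0.04, 2.862, -0.03]
force: [0.5, -0.7, -0.3]
width: 0.003
t 2.98 p [0.6492 0.0076 0.7297] q [-0.26  0.43  0.42  0.46 -0.2   2.    1.59] F [ 0.5 -0.7 -0.3] w 0.003
x_t [-0.961 -0.03  -0.275] y_t [-0.025  0.999 -0.024] z_t [ 0.276 -0.017 -0.961] tilt 16.0
```

```bash
python3 -m jog '[0,-0.4,0,-0.9,0, 0,-0.4,0,-0.9,0, 0,-0.4,0,-0.9,0, 0,-0.4,0,-0.9,0, 0,-0.4,0,-0.9,0, 0,-0.4,0,-0.9,0, 0,-0.4,0,-0.9,0, 0,-0.4,0,-0.9,0, 0,-0.4,0,-0.9,0, 0,-0.4,0,-0.9,0]'; python3 st.py
```

```text
clock: 3.82
position: [0.5533, 0.013, 0.8924]
ee_rot: [-0.039, 2.551, -0.028]
force: [0.2, 1.1, 0.6]
width: 0.008
t 3.82 p [0.5533 0.013  0.8924] q [-0.42  0.25  0.63  0.33 -0.24  2.    1.58] F [0.2 1.1 0.6] w 0.008
x_t [-0.831 -0.034 -0.556] y_t [-0.022  0.999 -0.029] z_t [ 0.557 -0.012 -0.831] tilt 33.8
```

```bash
python3 -m jog '[0,-0.5,0,-0.8,0, 0,-0.5,0,-0.8,0, 0,-0.5,0,-0.8,0, 0,-0.5,0,-0.8,0, 0,-0.5,0,-0.8,0, 0,-0.5,0,-0.8,0, 0,-0.5,0,-0.8,0, 0,-0.5,0,-0.8,0]'; python3 st.py
```

```text
clock: 4.48
position: [0.4552, 0.0114, 1.0043]
ee_rot: [-0.035, 2.304, -0.018]
force: [-0.3, 1.0, -0.0]
width: 0.004
t 4.48 p [0.4552 0.0114 1.0043] q [-0.71  0.12  0.95  0.21 -0.27  2.    1.57] F [-0.3  1.  -0. ] w 0.004
x_t [-0.669 -0.031 -0.743] y_t [-0.02   1.    -0.024] z_t [ 0.743 -0.002 -0.669] tilt 48.0
```

Tilt is 48° with the heading along the jig. Now I descend while watching that the tilt is kept.

```bash
python3 -m jog '[0,0.6,0,0.8,0, 0,0.6,0,0.8,0, 0,0.6,0,0.8,0, 0,0.65,0,0.75,0, 0,0.65,0,0.75,0, 0,0.65,0,0.75,0, 0,0.65,0,0.75,0, 0,0.65,0,0.75,0, 0,0.65,0,0.75,0, 0,0.65,0,0.75,0]'; python3 st.py
```

```text
clock: 5.32
position: [0.4663, 0.0049, 0.7109]
ee_rot: [0.058, 2.328, 0.102]
force: [0.2, 1.1, 0.9]
width: 0.003
t 5.32 p [0.4663 0.0049 0.7109] q [-0.85 -0.44  0.28  1.57  0.48  1.25  1.  ] F [0.2 1.1 0.9] w 0.003
x_t [-0.688  0.074 -0.722] y_t [0.011 0.996 0.092] z_t [ 0.725  0.055 -0.686] tilt 46.7
```

```bash
python3 -m jog '[0,0.4,0,0.9,0, 0,0.4,0,0.9,0, 0,0.5,0,0.85,0, 0,0.5,0,0.85,0, 0,0.65,0,0.75,0, 0,0.65,0,0.75,0, 0,0.65,0,0.75,0, 0,0.65,0,0.75,0]'; python3 st.py
```

```text
clock: 5.98
position: [0.5314, 0.0276, 0.3998]
ee_rot: [0.08, 2.312, 0.134]
force: [2.4, -0.5, -1.1]
width: 0.005
t 5.98 p [0.5314 0.0276 0.3998] q [-0.69 -0.27  0.37  2.25  0.66  0.39  0.7 ] F [ 2.4 -0.5 -1.1] w 0.005
x_t [-0.677  0.1   -0.729] y_t [0.015 0.992 0.122] z_t [ 0.736  0.071 -0.673] tilt 47.7
```

```bash
python3 -m jog '[0,0.3,-0.05,0.3,-0.8, 0,0.5,-0.05,0.5,-0.8, 0,0.6,-0.05,0.6,0, 0,0.6,-0.05,0.6,0, 0,0.6,-0.05,0.6,0, 0,0.6,-0.05,0.6,0, 0,0.3,0,0.3,0]'; python3 st.py
```

```text
clock: 6.57
position: [0.5421, 0.0119, 0.3084]
ee_rot: [-0.089, 2.286, 0.013]
force: [-0.4, 0.1, -0.2]
width: 0.008
t 6.57 p [0.5421 0.0119 0.3084] q [-0.66 -0.11  0.44  2.42  1.75  0.16 -0.23] F [-0.4  0.1 -0.2] w 0.008
x_t [-0.655 -0.06  -0.753] y_t [-0.069  0.997 -0.02 ] z_t [ 0.753  0.039 -0.657] tilt 48.9
```

```bash
python3 -m jog '[0,0.3,0,0.3,0, 0,0.3,0,0.3,0, 0,0.3,0,0.3,0, 0,0.3,0,0.3,0, 0,0.3,0,0.3,0, 0,0.3,0,0.3,0]'; python3 st.py
```

```text
clock: 7.07
position: [0.5501, 0.0027, 0.2626]
ee_rot: [-0.071, 2.278, -0.002]
force: [1.1, -0.1, -0.1]
width: 0.003
t 7.07 p [0.5501 0.0027 0.2626] q [-1.04  0.    0.93  2.5   2.85  0.23 -1.31] F [ 1.1 -0.1 -0.1] w 0.003
x_t [-0.649 -0.052 -0.759] y_t [-0.051  0.998 -0.025] z_t [ 0.759  0.023 -0.65 ] tilt 49.4
```

```bash
python3 -m jog '[0,0,0.1,0.4,0, 0,0.1,0.1,0.4,0, 0,0.3,0.1,0.3,0, 0,0.3,0.1,0.3,0, 0,0.3,0,0.3,0, 0,0.3,0,0.3,0]'; python3 st.py
```

```text
clock: 7.57
position: [0.5757, 0.0198, 0.1843]
ee_rot: [-0.069, 2.259, 0.014]
force: [0.3, -0.0, -0.0]
width: 0.006
t 7.57 p [0.5757 0.0198 0.1843] q [-0.72  0.34  0.67  2.54  3.33  0.57 -1.9 ] F [ 0.3 -0.  -0. ] w 0.006
x_t [-0.634 -0.045 -0.772] y_t [-0.055  0.998 -0.013] z_t [ 0.771  0.034 -0.636] tilt 50.5
```

```bash
python3 -m jog '[0,0.24,0,0.13,0, 0,0.24,0,0.13,0, 0,0.24,0,0.13,0, 0,0.24,0,0.13,0, 0,0,0,0,0]'; python3 st.py
python3 - <<'E'
from h import *
o=[]
for n,c in(("scene",(165,275)),("side",(120,250))):
    i=get_image(n)[:,:,::-1];r,k=c;o.append(cv2.resize(i[r:r+110,k:k+80],(400,550),interpolation=cv2.INTER_CUBIC))
cv2.imwrite("pics/a1.png",np.hstack(o))
E
```

```text
clock: 7.98
position: [0.5704, 0.0205, 0.143]
ee_rot: [-0.071, 2.254, 0.017]
force: [-0.6, -0.3, 0.4]
width: 0.007
t 7.98 p [0.5704 0.0205 0.143 ] q [-0.39  0.43  0.25  2.57  3.1   0.72 -1.68] F [-0.6 -0.3  0.4] w 0.007
x_t [-0.63  -0.045 -0.775] y_t [-0.057  0.998 -0.012] z_t [ 0.774  0.036 -0.632] tilt 50.8
```

View pics/a1.png

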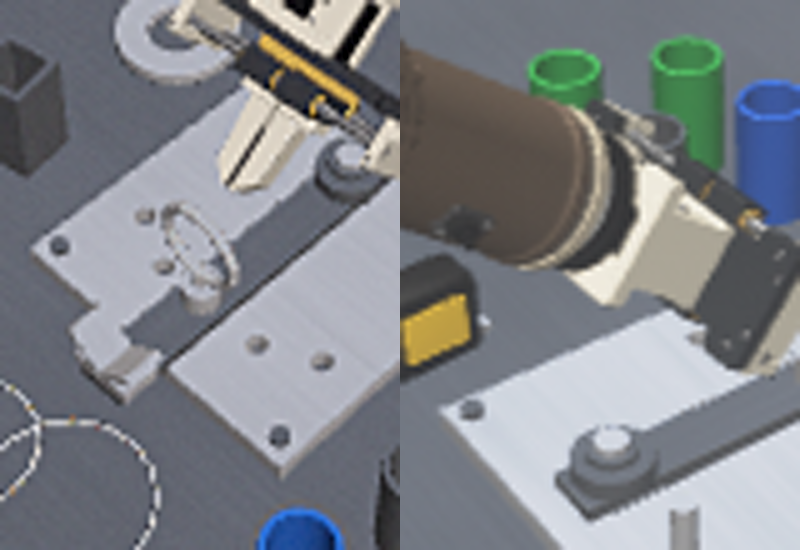

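The fingertip is at about (245,185) in the left crop, on the robot side of the ring and in line with its opening, with nothing touching. I'll insert it about 44 mm along the finger axis.

```bash
python3 -m jog '[0,0.03,0,0.22,0, 0,0.03,0,0.22,0, 0,0,0,0.22,0, 0,0,0,0.22,0, 0,0,0,0.22,0, 0,0,0,0,0]'; python3 st.py
python3 - <<'E'
from h import *
o=[]
for n,c in(("scene",(165,275)),("side",(120,290))):
    i=get_image(n)[:,:,::-1];r,k=c;o.append(cv2.resize(i[r:r+110,k:k+80],(400,550),interpolation=cv2.INTER_CUBIC))
cv2.imwrite("pics/a2.png",np.hstack(o))
E
```

```text
clock: 8.58
position: [0.6029, 0.0205, 0.1123]
ee_rot: [-0.077, 2.258, 0.006]
force: [0.7, 0.6, 0.6]
width: 0.003
t 8.58 p [0.6029 0.0205 0.1123] q [-0.38  0.54  0.25  2.51  3.13  0.76 -1.71] F [0.7 0.6 0.6] w 0.003
x_t [-0.634 -0.054 -0.772] y_t [-0.058  0.998 -0.022] z_t [ 0.771  0.031 -0.636] tilt 50.5
```

View pics/a2.png

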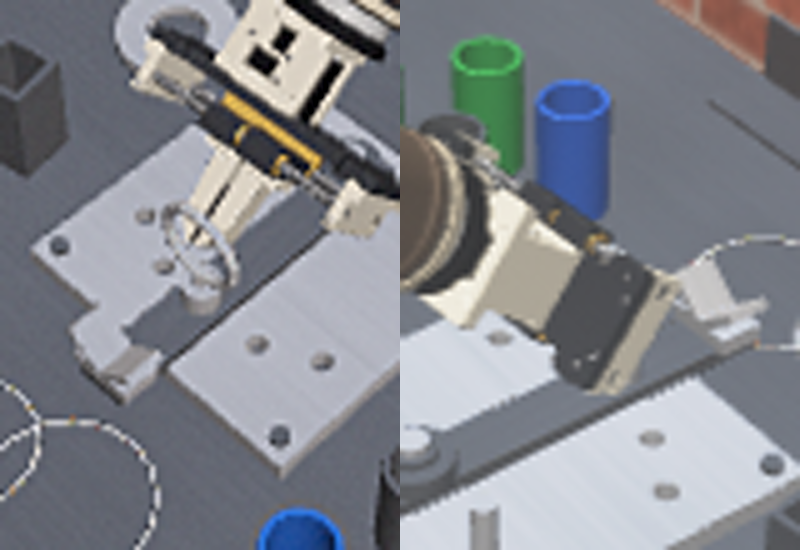

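The finger is through the ring opening, with its tip at about (190,240) in the left crop, and there is no contact force. Now I lift straight up and find contact by the force.

```bash
python3 -m jog '[0,-0.08,0,-0.06,0, 0,-0.08,0,-0.06,0, 0,-0.08,0,-0.06,0, 0,0,0,0,0]'; python3 st.py;  python3 -m jog '[0,-0.08,0,-0.065,0, 0,-0.08,0,-0.065,0, 0,0,0,0,0]'; python3 st.py
```

```text
clock: 9.02
position: [0.6002, 0.0217, 0.1236]
ee_rot: [-0.081, 2.265, 0.006]
force: [-1.6, -0.1, -6.7]
width: 0.002
t 9.02 p [0.6002 0.0217 0.1236] q [-0.39  0.5   0.26  2.5   3.12  0.71 -1.69] F [-1.6 -0.1 -6.7] w 0.002
x_t [-0.639 -0.057 -0.767] y_t [-0.061  0.998 -0.023] z_t [ 0.767  0.032 -0.641] tilt 50.1
clock: 9.27
position: [0.5986, 0.0218, 0.1323]
ee_rot: [-0.081, 2.268, 0.006]
force: [-2.4, 0.7, -6.8]
width: 0.005
t 9.27 p [0.5986 0.0218 0.1323] q [-0.39  0.47  0.26  2.5   3.12  0.68 -1.69] F [-2.4  0.7 -6.8] w 0.005
x_t [-0.641 -0.057 -0.765] y_t [-0.06   0.998 -0.023] z_t [ 0.765  0.032 -0.644] tilt 49.9
```

```bash
python3 -m jog '[0,-0.095,0,-0.045,0, 0,-0.095,0,-0.045,0, 0,-0.095,0,-0.045,0, 0,0,0,0,0]'; python3 st.py
```

```text
clock: 9.6
position: [0.5981, 0.0217, 0.143]
ee_rot: [-0.081, 2.277, 0.005]
force: [-1.4, 1.4, -9.2]
width: 0.005
t 9.6 p [0.5981 0.0217 0.143 ] q [-0.4   0.43  0.27  2.49  3.12  0.62 -1.68] F [-1.4  1.4 -9.2] w 0.005
x_t [-0.648 -0.057 -0.76 ] y_t [-0.06   0.998 -0.023] z_t [ 0.759  0.031 -0.65 ] tilt 49.5
```

The pin is up about 22 mm, at about 9 N. I swing towards +y along the arc.

```bash
python3 -m jog '[0,0.005,0.15,-0.008,0, 0,0.005,0.15,-0.008,0, 0,0.005,0.15,-0.01,0, 0,0.005,0.15,-0.01,0, 0,0,0,0,0]'; python3 st.py
```

```text
clock: 10.02
position: [0.5935, 0.0431, 0.1417]
ee_rot: [-0.071, 2.28, -0.002]
force: [-2.9, -0.9, -8.2]
width: 0.005
t 10.02 p [0.5935 0.0431 0.1417] q [-0.49  0.43  0.29  2.5   3.02  0.62 -1.66] F [-2.9 -0.9 -8.2] w 0.005
x_t [-0.651 -0.052 -0.757] y_t [-0.051  0.998 -0.025] z_t [ 0.758  0.022 -0.652] tilt 49.3
```

```bash
python3 - <<'E'
from h import *
i=get_image("scene")[:,:,::-1][165:275,270:380]
cv2.imwrite("pics/a3.png",cv2.resize(i,(550,550),interpolation=cv2.INTER_CUBIC))
E
```

```text
(no output)
```

View pics/a3.png

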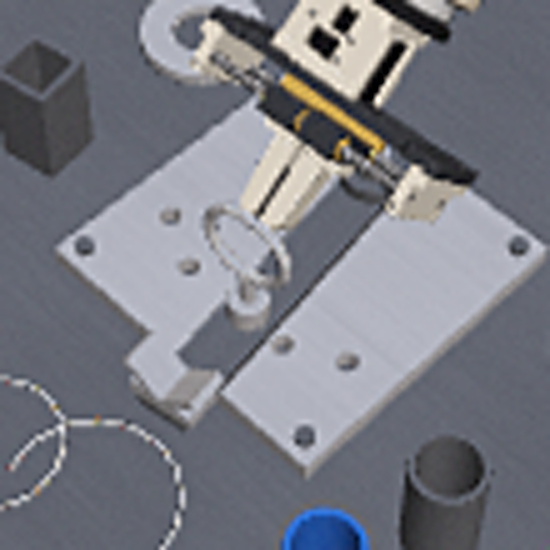

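The arm is swinging. However, drift has left the bar near the fingertip (about 1 mm of hook by my geometry), so I push 11 mm deeper along the finger before going on.

```bash
python3 -m jog '[0,0,0,0.1,0, 0,0,0,0.1,0, 0,0,0,0.1,0, 0,0,0,0,0]'; python3 st.py
```

```text
clock: 10.4
position: [0.5971, 0.0429, 0.1305]
ee_rot: [-0.074, 2.29, -0.003]
force: [-4.9, -2.4, -5.3]
width: 0.008
t 10.4 p [0.5971 0.0429 0.1305] q [-0.48  0.46  0.28  2.49  3.03  0.63 -1.67] F [-4.9 -2.4 -5.3] w 0.008
x_t [-0.658 -0.055 -0.751] y_t [-0.052  0.998 -0.026] z_t [ 0.751  0.022 -0.659] tilt 48.7
```

```bash
python3 -m jog '[0,-0.09,0,-0.02,0, 0,-0.09,0,-0.02,0]'; python3 st.py;python3 -m jog '[0,-0.09,0,-0.02,0, 0,-0.09,0,-0.02,0,0,0,0,0,0]'; python3 st.py
```

```text
clock: 10.57
position: [0.5977, 0.0429, 0.1343]
ee_rot: [-0.076, 2.297, -0.005]
force: [-9.6, -0.7, -7.6]
width: 0.01
t 10.57 p [0.5977 0.0429 0.1343] q [-0.48  0.45  0.28  2.48  3.03  0.6  -1.66] F [-9.6 -0.7 -7.6] w 0.01
x_t [-0.663 -0.056 -0.747] y_t [-0.053  0.998 -0.028] z_t [ 0.747  0.021 -0.665] tilt 48.3
clock: 10.82
position: [0.5969, 0.0428, 0.1375]
ee_rot: [-0.078, 2.307, -0.006]
force: [-3.4, -2.6, -7.7]
width: 0.004
t 10.82 p [0.5969 0.0428 0.1375] q [-0.49  0.43  0.29  2.47  3.03  0.57 -1.65] F [-3.4 -2.6 -7.7] w 0.004
x_t [-0.67  -0.059 -0.74 ] y_t [-0.055  0.998 -0.03 ] z_t [ 0.74   0.02  -0.672] tilt 47.8
```

```bash
python3 - <<'E'
from h import *
i=get_image("scene")[:,:,::-1][185:265,295:375]
cv2.imwrite("pics/a4.png",cv2.resize(i,(600,600),interpolation=cv2.INTER_CUBIC))
E
```

View pics/a4.png

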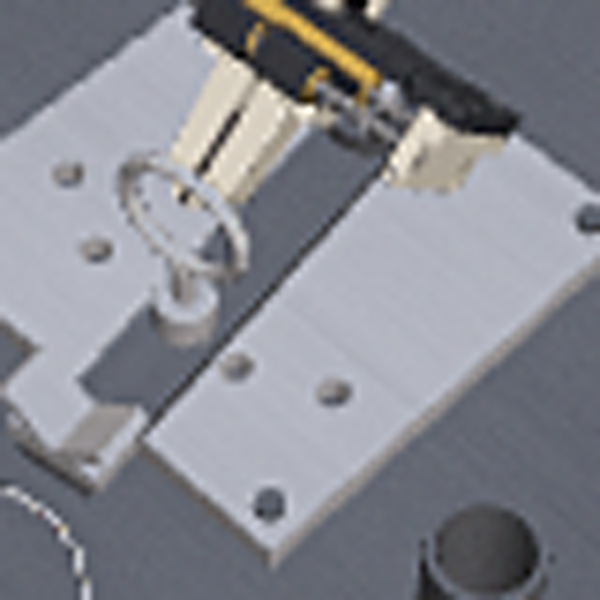

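The ring is hooked again, with the tip at about (185,200) and the pin's rod visible above the housing at (183,285). I'll compute the arm angle from the housing and ring pixels.

```bash
cat > ang.py <<'E'
from h import *
cs=camera_params("scene");p=np.array([.47226,.01842])
L=0.0166
best=None
for a in np.arange(0,.5,.05):
    d=np.array([np.cos(a+L),np.sin(a+L)])
    h=proj(cs,[[*(p+.15*d),.052]])[0]; o=[proj(cs,[[*(p+.15*d),.092+l]])[0].round(1).tolist() for l in(0,.013,.02)]
    n=np.array([-d[1],d[0]]);e=[proj(cs,[[*(p+.245*d+s*.02*n),.065]])[0].round(1).tolist() for s in(1,-1)]
    print(round(a,2),"hous top",h.round(1),"ring c lift0/13/20",o)
E
python3 ang.py
```

```text
0.0 hous top [314.3 221.2] ring c lift0/13/20 [[314.1, 214.3], [314.0, 212.0], [314.0, 210.8]]
0.05 hous top [315.9 222.4] ring c lift0/13/20 [[315.7, 215.6], [315.7, 213.3], [315.7, 212.0]]
0.1 hous top [317.6 223.6] ring c lift0/13/20 [[317.4, 216.8], [317.4, 214.5], [317.4, 213.2]]
0.15 hous top [319.3 224.7] ring c lift0/13/20 [[319.2, 217.9], [319.2, 215.6], [319.2, 214.4]]
0.2 hous top [321.1 225.8] ring c lift0/13/20 [[321.1, 219.0], [321.1, 216.7], [321.1, 215.4]]
0.25 hous top [323.  226.8] ring c lift0/13/20 [[323.0, 220.0], [323.0, 217.7], [323.0, 216.4]]
0.3 hous top [325.  227.7] ring c lift0/13/20 [[325.0, 220.9], [325.1, 218.6], [325.1, 217.4]]
0.35 hous top [327.  228.5] ring c lift0/13/20 [[327.1, 221.7], [327.1, 219.4], [327.2, 218.2]]
0.4 hous top [329.  229.2] ring c lift0/13/20 [[329.2, 222.5], [329.3, 220.2], [329.3, 218.9]]
0.45 hous top [331.1 229.9] ring c lift0/13/20 [[331.4, 223.1], [331.4, 220.9], [331.5, 219.6]]
```

```bash
python3 -m jog '[0,-0.01,0.13,-0.008,0, 0,-0.01,0.13,-0.008,0, 0,-0.01,0.13,-0.008,0, 0,-0.01,0.13,-0.008,0, 0,0,0.07,0,0, 0,0,0,0,0]'; python3 st.py
python3 - <<'E'
from h import *
i=get_image("scene")[:,:,::-1][185:265,295:375]
cv2.imwrite("pics/a5.png",cv2.resize(i,(600,600),interpolation=cv2.INTER_CUBIC))
E
```

```text
clock: 11.37
position: [0.5902, 0.0605, 0.1344]
ee_rot: [-0.068, 2.319, -0.017]
force: [-3.8, -2.1, -7.0]
width: 0.006
t 11.37 p [0.5902 0.0605 0.1344] q [-0.57  0.43  0.31  2.48  2.94  0.55 -1.63] F [-3.8 -2.1 -7. ] w 0.006
x_t [-0.68  -0.055 -0.732] y_t [-0.044  0.998 -0.034] z_t [ 0.732  0.009 -0.681] tilt 47.1
```

View pics/a5.png

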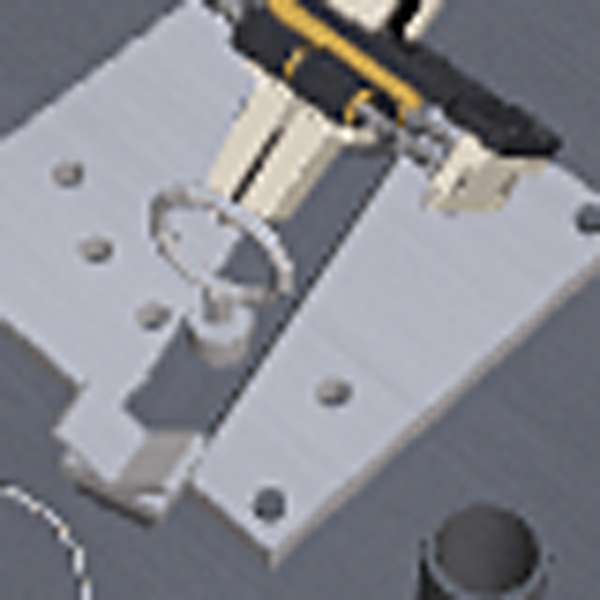

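The arm is at about 0.27 rad, and the bar is near the fingertip again. I let the pin down on the plate, insert deeper while unloaded, then take light contact again.

```bash
python3 -m jog '[0,0.07,0,0.07,0, 0,0.07,0,0.07,0, 0,0,0,0.1,0, 0,0,0,0.1,0, 0,0,0,0.1,0, 0,0,0,0,0]'; python3 st.py
```

```text
clock: 11.92
position: [0.601, 0.0589, 0.1213]
ee_rot: [-0.064, 2.309, -0.017]
force: [-3.2, -1.8, -6.2]
width: 0.005
t 11.92 p [0.601  0.0589 0.1213] q [-0.54  0.48  0.29  2.47  2.96  0.6  -1.65] F [-3.2 -1.8 -6.2] w 0.005
x_t [-0.673 -0.052 -0.738] y_t [-0.041  0.999 -0.033] z_t [ 0.739  0.008 -0.674] tilt 47.6
```

```bash
python3 -m jog '[0,-0.03,0.1,-0.02,0, 0,-0.02,0.1,-0.02,0, 0,0,0,0,0]'; python3 st.py; python3 -m jog '[0,0.06,0,0.05,0, 0,0.06,0,0.05,0, 0,0,0,0,0]'; python3 st.py
```

```text
clock: 12.17
position: [0.5988, 0.0637, 0.1217]
ee_rot: [-0.059, 2.314, -0.023]
force: [-3.4, -0.6, -7.6]
width: 0.002
t 12.17 p [0.5988 0.0637 0.1217] q [-0.57  0.48  0.3   2.47  2.93  0.58 -1.65] F [-3.4 -0.6 -7.6] w 0.002
x_t [-0.676 -0.05  -0.735] y_t [-0.035  0.999 -0.035] z_t [ 0.736  0.002 -0.677] tilt 47.4
clock: 12.42
position: [0.5987, 0.0642, 0.1153]
ee_rot: [-0.06, 2.313, -0.022]
force: [-5.0, -2.0, -7.4]
width: 0.005
t 12.42 p [0.5987 0.0642 0.1153] q [-0.56  0.5   0.3   2.47  2.93  0.61 -1.65] F [-5.  -2.  -7.4] w 0.005
x_t [-0.675 -0.051 -0.736] y_t [-0.037  0.999 -0.035] z_t [ 0.737  0.003 -0.676] tilt 47.4
```

```bash
python3 -m jog '[0,0.06,0,0.05,0, 0,0.06,0,0.05,0, 0,0,0,0,0]'; python3 st.py; python3 -m jog '[0,0.06,0,0.05,0, 0,0.06,0,0.05,0, 0,0,0,0,0]'; python3 st.py
```

```text
clock: 12.67
position: [0.5987, 0.0644, 0.1087]
ee_rot: [-0.061, 2.312, -0.021]
force: [-4.8, -2.3, -5.2]
width: 0.006
t 12.67 p [0.5987 0.0644 0.1087] q [-0.55  0.52  0.29  2.47  2.94  0.63 -1.66] F [-4.8 -2.3 -5.2] w 0.006
x_t [-0.674 -0.051 -0.737] y_t [-0.038  0.999 -0.035] z_t [ 0.737  0.004 -0.675] tilt 47.5
clock: 12.92
position: [0.602, 0.0649, 0.1048]
ee_rot: [-0.06, 2.303, -0.019]
force: [-6.3, -2.4, -4.9]
width: 0.01
t 12.92 p [0.602  0.0649 0.1048] q [-0.54  0.53  0.28  2.47  2.94  0.66 -1.67] F [-6.3 -2.4 -4.9] w 0.01
x_t [-0.668 -0.05  -0.743] y_t [-0.037  0.999 -0.033] z_t [ 0.744  0.006 -0.669] tilt 48.0
```

```bash
python3 - <<'E'
from h import *
i=get_image("scene")[:,:,::-1][190:260,295:355]
w=get_image("wrist")[:,:,::-1]
a=cv2.resize(i,(400,467),interpolation=cv2.INTER_CUBIC)
b=cv2.resize(w,(400,250));b=cv2.copyMakeBorder(b,0,217,0,0,0)
cv2.imwrite("pics/a6.png",np.hstack([a,b]))
E
```

```text
(no output)
```

View pics/a6.png

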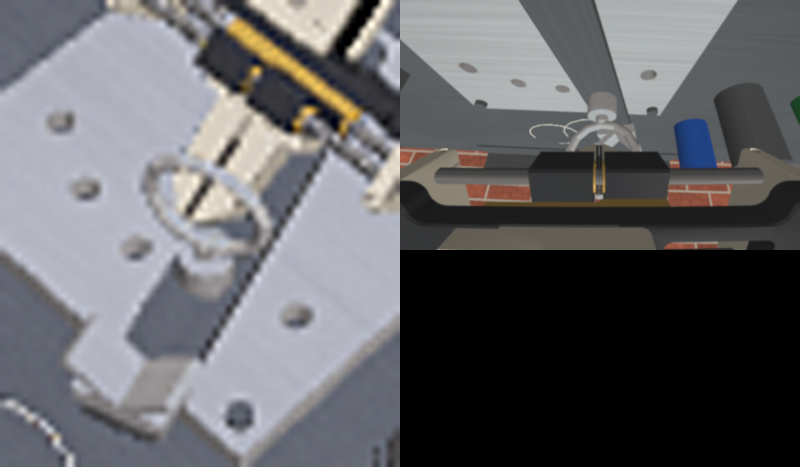

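The ring now sits right on the housing and the arm is at about 0.32 rad. The thick part of the finger still bears under the bar, so I back off downwards and rearwards until it unloads.

```bash
python3 -m jog '[0,0.1,0,0,0, 0,0.1,0,0,0, 0,0,0,0,0]'; python3 st.py; python3 -m jog '[0,0.1,0,-0.05,0, 0,0.1,0,-0.05,0, 0,0,0,0,0]'; python3 st.py
```

```text
clock: 13.27
position: [0.6, 0.0663, 0.1016]
ee_rot: [-0.061, 2.293, -0.015]
force: [-0.1, -0.2, -0.7]
width: 0.007
t 13.27 p [0.6    0.0663 0.1016] q [-0.54  0.55  0.27  2.49  2.94  0.69 -1.68] F [-0.1 -0.2 -0.7] w 0.007
x_t [-0.661 -0.049 -0.749] y_t [-0.039  0.999 -0.031] z_t [ 0.75   0.009 -0.662] tilt 48.6
clock: 13.52
position: [0.5931, 0.0673, 0.0995]
ee_rot: [-0.062, 2.288, -0.013]
force: [-0.4, -1.1, 0.0]
width: 0.005
t 13.52 p [0.5931 0.0673 0.0995] q [-0.55  0.55  0.26  2.5   2.94  0.72 -1.69] F [-0.4 -1.1  0. ] w 0.005
x_t [-0.657 -0.049 -0.752] y_t [-0.041  0.999 -0.029] z_t [ 0.753  0.011 -0.658] tilt 48.9
```

The tool is unloaded. I retract along the finger axis and check with the last picture.

```bash
python3 -m jog '[0,0,0,-0.25,0, 0,0,0,-0.25,0, 0,0,0,-0.3,0, 0,0,0,-0.3,0, 0,0,0,-0.4,0, 0,0,0,-0.5,0, 0,0,0,-0.5,0, 0,0,0,-0.5,0, 0,0,0,-0.5,0, 0,0,0,0,0]'; python3 st.py
python3 - <<'E'
from h import *
o=[]
cv2.imwrite("pics/f_s.png",get_image("scene")[:,:,::-1]);cv2.imwrite("pics/f_d.png",get_image("side")[:,:,::-1])
for n,c in(("f_s",(190,290)),("f_d",(150,290))):
    r,k=c;o.append(cv2.resize(cv2.imread(f"pics/{n}.png")[r:r+80,k:k+80],(400,400),interpolation=cv2.INTER_CUBIC))
cv2.imwrite("pics/f.png",np.hstack(o))
cs,cd=camera_params("scene"),camera_params("side");p=np.array([.47226,.01842]);b=.0166+.314;d=np.array([np.cos(b),np.sin(b)]);q=p+.15*d
for l in(0,.013):
  for z,nm in((.128,"top"),(.092,"ctr"),(.056,"bot")):
    P=[[*q,z+l]];print(l,nm,(proj(cs,P)[0]-[290,190])*5+2,(proj(cd,P)[0]-[290,150])*5+2)
print("housing top",(proj(cs,[[*q,.052]])[0]-[290,190])*5+2,(proj(cd,[[*q,.052]])[0]-[290,150])*5+2)
E
```

```text
clock: 14.35
position: [0.5222, 0.0681, 0.1595]
ee_rot: [-0.063, 2.287, -0.006]
force: [-0.3, 0.7, -0.0]
width: 0.005
t 14.35 p [0.5222 0.0681 0.1595] q [ 0.09  0.37 -0.62  2.57  2.37  0.76 -1.08] F [-0.3  0.7 -0. ] w 0.005
x_t [-0.656 -0.047 -0.753] y_t [-0.043  0.999 -0.025] z_t [ 0.754  0.016 -0.657] tilt 48.9
0 top [180.40345759 125.56378754] [161.73388514  67.75297894]
0 ctr [180.03233699 157.64805316] [161.78920875 115.0968061 ]
0 bot [179.67838487 188.25018346] [161.84228882 160.56497722]
0.013 top [180.54193566 113.59260975] [161.71332701  50.17209547]
0.013 ctr [180.16430809 146.23857413] [161.7694972   98.22302235]
0.013 bot [179.80429595 177.36387662] [161.82337086 144.35493832]
housing top [179.64006516 191.56336857] [161.84805424 165.50622614]
```

View pics/f.png

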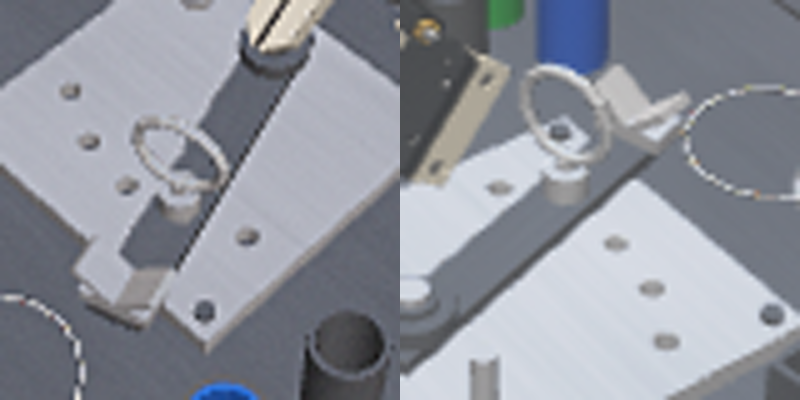

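The side view shows the ring seated on the housing, with its centre at about (567,113) against a predicted (562,115) for lift 0 and y=98 for lift 13 mm. For a numeric check I fit the projected ring to both images, validated on the start images.

```bash
python3 - <<'E'
from h import *
from itertools import product
p=np.array([.47226,.01842]);t=np.linspace(0,2*np.pi,90)
def fit(files):
    I=[(cv2.GaussianBlur(cv2.imread("pics/"+f),(0,0),.6).astype(np.float32).mean(2),camera_params(n)) for f,n in files]
    best=[]
    for a,l in product(np.arange(-.1,.45,.01),np.arange(-.004,.03,.001)):
        b=a+.0166;d=np.array([np.cos(b),np.sin(b)]);n=np.array([-d[1],d[0]]);s=0
        for im,cp in I:
            v=[]
            for r in(.032,.024,.040):
                P=np.c_[p+.15*d+r*np.cos(t)[:,None]*n,.092+l+r*np.sin(t)]
                m=proj(cp,P).astype(np.float32);v.append(cv2.remap(im,m[:,:1],m[:,1:],1)[:,0])
            s+=np.mean(np.clip(2*v[0]-v[1]-v[2],-60,60))
        best.append((s,round(a,3),round(l*1000,1)))
    print(files[0][0][:1],sorted(best)[::-1][:5])
for k in([("scene0.png","scene")],[("side0.png","side")],[("scene0.png","scene"),("side0.png","side")],[("f_s.png","scene")],[("f_d.png","side")],[("f_s.png","scene"),("f_d.png","side")]):fit(k)
E
```

```text
s [(np.float32(16.438108), np.float64(-0.01), np.float64(12.0)), (np.float32(16.30311), np.float64(-0.01), np.float64(13.0)), (np.float32(16.092674), np.float64(-0.01), np.float64(11.0)), (np.float32(15.816342), np.float64(-0.01), np.float64(14.0)), (np.float32(15.326773), np.float64(-0.0), np.float64(13.0))]
s [(np.float32(35.411705), np.float64(-0.0), np.float64(5.0)), (np.float32(35.036354), np.float64(-0.01), np.float64(5.0)), (np.float32(34.20891), np.float64(-0.0), np.float64(4.0)), (np.float32(33.989807), np.float64(-0.01), np.float64(6.0)), (np.float32(33.79378), np.float64(0.01), np.float64(4.0))]
s [(np.float32(36.52793), np.float64(-0.01), np.float64(6.0)), (np.float32(36.43056), np.float64(-0.01), np.float64(7.0)), (np.float32(34.949894), np.float64(-0.0), np.float64(6.0)), (np.float32(34.873978), np.float64(-0.0), np.float64(7.0)), (np.float32(34.77989), np.float64(-0.02), np.float64(6.0))]
f [(np.float32(21.084223), np.float64(0.29), np.float64(9.0)), (np.float32(20.77395), np.float64(0.29), np.float64(8.0)), (np.float32(20.38126), np.float64(0.29), np.float64(10.0)), (np.float32(19.99103), np.float64(0.28), np.float64(9.0)), (np.float32(19.970259), np.float64(0.28), np.float64(8.0))]
f [(np.float32(41.97716), np.float64(0.3), np.float64(3.0)), (np.float32(41.521667), np.float64(0.3), np.float64(4.0)), (np.float32(40.54871), np.float64(0.29), np.float64(4.0)), (np.float32(40.30216), np.float64(0.3), np.float64(5.0)), (np.float32(40.02439), np.float64(0.29), np.float64(3.0))]
f [(np.float32(53.498463), np.float64(0.29), np.float64(5.0)), (np.float32(52.504814), np.float64(0.3), np.float64(5.0)), (np.float32(52.139824), np.float64(0.29), np.float64(6.0)), (np.float32(50.959843), np.float64(0.29), np.float64(4.0)), (np.float32(49.851913), np.float64(0.3), np.float64(4.0))]
```

Relative to the start (pin known to be home), the ring's lift is no higher and the arm angle has changed by about +0.30 rad. So the pin is home in the next hole. The tool is clear of everything, so I'm handing in.

```bash
python3 -c "
from cell import *
print(sign_off())"
```

```text
the job is handed in; nothing more can be done
None
```

The pin is home in the next hole on the round pipe's side (+y), as far as my checks can tell, and I handed the job in at about 14.5 s. No verdict was reported.

**What I did:** The jog rows cannot tilt the tool directly. I took the arm to the edge of its reach, where it tilted about 48° outward and kept the tilt. I then put the closed fingertips through the ring and lifted the pin about 20 mm. The bar slid towards the fingertip twice, so I pushed the finger in deeper each time. I swung the arm over, lowered the ring until the force went to zero, and backed out.

**Last checks:**
- **Picture:** the last picture shows the ring back down on the housing and the arm one hole over.
- **Ring fit:** the arm turned about +0.30 rad from the start, where the hole is at 0.314. The fitted lift is biased: it read 5 to 12 mm in the start pictures, with the pin known to be home. The final readings are 2 to 3 mm lower in each view, which fits a home pin but does not measure it to the millimetre.
- **Forces:** wrist force is about 0 with the tool clear of everything. The highest I read while hooked was about 12 N.
- **Not checked:** I did not push the arm to confirm it is locked. I also did not measure the loose parts; the tool never went near them.

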